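Shift the canteen's slicer drive into third

ROBOT

A 6-joint arm with a two-finger parallel gripper is mounted at the origin on the work surface. World frame = base frame: x ahead of the robot, y to its left, z up, the work surface at z = 0. Lengths are in m, angles in degrees, forces in N, time in s.
With the tool pointing down it reaches from about 0.3 to 0.875 m from the base axis. Payload 4.2 kg.
Tool frame: the origin (TCP) lies on the mounting face of the last link; the fingertips stand 173 mm ahead of it and the grasp point (between the pads) lies 155 mm ahead of it; z points along the fingers, y is the direction in which the jaws open and shut (so a half turn about z gives the same grasp; the last joint's range is limited). The gripper opens to 85 mm and grips with 20 to 120 N. Pads are 22 mm wide; open, the fingers measure 114 mm over their backs; the gripper's body (76 mm by 85 mm) begins 54 mm behind the grasp point. The pads swing forward as they close: fully open they stand 13 mm farther back than shut.
Start: joints at [-67.666, 18.312, 89.639, -0, 72.044, -1.146], TCP at [0.229, -0.527, 0.405] pointing down, gripper open.
Joint ranges: [-177.97, 177.97], [-48.28, 115.42], [12.27, 149.76], [-77.06, 257.06], [2.81, 150.46], [-146.56, 146.56]. Speed limits (degrees/s): [147.25, 147.25, 180, 180, 180, 180].

INTERFACE

Orientations are given as a 3x3 rotation matrix whose columns are the frame's x, y, z axes.
In Python, from rig import ctrl gives the robot as it stands. The module is installed in compiled form; this text tells all that it offers.
- The arm moves only by the shell command python3 -m crank 'ROWS' [FORCE]. ROWS is JSON, a list of rows, each an object with "delta_pos": the shift along the tool's x, y, z in units of 30 mm (1.0 is 30 mm), a list of three; "dr": the turn, a rotation vector about the tool's x, y, z in degrees, a list of three; "jaw": the finger opening in mm, from 0 to 85.4. A call has 1 to 8 rows; each row is the pose to reach, as a shift and turn from the pose commanded when the call began, along the tool's axes at that moment; what a row does not reach only later rows make up. A row lasts 1/12 s, in which the tool goes at most 41.7 mm and 7.16 degrees, less where a joint would pass 70% of its speed; a pose out of reach is approached as far as the arm can. A call with a gripper value outside its range is refused whole. The fingers move at their own pace and stop on an object; FORCE is the grip in N (left out, the last holds). Time passes only in rows, so rows that repeat a pose let the fingers close. It gives the time, the measured TCP pose, the force and the opening at its end, in the units of the state.
- ctrl.get_obs(): the state, without advancing time (a new reading comes with each control period).
- ctrl.snapshot(name): name is "side" or "top"; returns a dict with "pixels" (384x512x3 uint8, red, green, blue), "range_z" (384x512 float32, m along the optical axis (not along the pixel's ray), 0 where there is no reading), "camera_matrix" (3x3 intrinsics, pixels), "D" ([k1, k2, p1, p2, k3] as OpenCV has them; the pictures are not rectified), "world_from_camera" (4x4, takes a point from camera to world coordinates). Camera axes: x right, y up, looking along -z (the intrinsics and any distortion apply to the point x, -y, -z); pixel columns grow to the right and rows downward; lengths in m; the calibration is good to about 2 mm. A picture is of the moment at which its call begins.
- ctrl.finish_job(): hands the job in, once; it reports no verdict.
Trained networks look in the newest picture that a camera, given by its name, has taken for a name from the list of things; names that differ only in an ending like _2 or _b are one class to them, and where a whole thing is asked for, a point or a joint stands for the part that bears it (a point fixed in the world has none). Each returns a list of dicts, best first, with "p" (0 to 1); they miss things now and then, are a little off and sometimes report something else, mostly with a low value. They report only what shows in the picture. A call takes as long as a camera call.
- ctrl.find_in(camera, query): "position" ([x, y, z] in m, in world coordinates, good to about 4 mm: the middle of the surface that is visible of it).
- ctrl.regions_of(camera, query): "pixels" (384x512 bool, what is visible of it).
- ctrl.spot_point(camera, query): "position" ([x, y, z] in m, in world coordinates, good to about 4 mm: a listed point, or the origin of a listed thing).
The state is a dict: "time": time; "q": joint angles; "joint_velocities": joint speeds; "tau": joint torques, N m; "ee_pos": TCP position; "eef_rot": TCP orientation; "force": force on the tool from outside, world axes, zero at the start; "moment": the same for the moment, N m; "width": finger opening in m.
Only numpy, scipy, OpenCV 4.12 (cv2) and the standard library are available. Lean on these libraries where they do the work, as an engineer would, in place of code of your own. Each camera call takes 0.05 s, during which the arm holds its last target.

TASK

The kitchen drive of the vegetable slicer stands with its gear lever in second (the near left slot of the H gate, seen from the robot's side) or part of the way out of it towards neutral. Pushing with the fingertips or the outside of the fingers, never gripping it, bring the lever forward to neutral, across to the right and then forward until it is fully home in third, the far right slot, without forcing it and without going into first or fourth on the way. Leave the cups, jar, bottle and stomper around the machine standing where they are, and finish with the hand clear of the lever.

Things in the scene. Friction and masses are not known exactly. Their poses are not given: they have to be found in the camera images.
- drive: Kitchen drive, bolted down: white gearbox housing (x from -100 to +135 mm, y to +-95, top at z = 168), grey motor on its left (to y = +300), aluminium slicing head with square feed hopper on its right (to y = -295, rim at z = 291). Origin: on the table under the gear lever's pivot, mid gearbox. x = forward, away from the robot's side; y = left, to the motor; z up. Yaw within 0.3 rad of the robot's axes.
- gate (a point): Middle of the gear gate, at its top face, 178 mm above the drive's origin; axes as the drive's. The gate is a steel plate 100 (x) by 96 mm (y) on the gearbox top with an H-shaped slot 14 mm wide: the cross slot (neutral) along y, and two slots along x at y = +16 and -16 mm. Gears: first far left (+x,+y), second near left (-x,+y), third far right (+x,-y, slicing head's side), fourth near right (-x,-y).
- pivot (a point): Fixed point about which the gear lever swings, inside the housing, 116 mm straight above the drive's origin; axes as the drive's. With s = gear_select and f = gear_shift the knob point lies from here at x = 145 sin f, y = -145 cos f sin s, z = 145 cos f cos s (mm).
- knob (a point): Middle of the black pear-shaped knob on top of the gear lever: knob 34 mm wide at its fullest and 50 mm tall along the lever, from 27 mm below this point to 23 mm above it; below it a 10 mm steel rod goes down into the gate. 145 mm from the pivot, so 261 mm above the table when the lever is upright.
- gear_select (a joint): Sideways lean of the lever (rad), positive to the right (-y of the drive, towards the slicing head): about -0.27 in the left slots, +0.27 in the right ones, limits -0.30 and +0.30. Can change only in neutral (gear_shift within about 0.04 of 0; the gate's corners are rounded by 4 mm). Stiff: 3 to 4 N at the knob moves it; no spring, stays where left. Starts on the left.
- gear_shift (a joint): Fore-and-aft lean of the lever (rad), positive forward (+x of the drive, away from the robot's side): 0 neutral, -0.30 fully home in a near slot, +0.30 fully home in a far slot (hard stops). Away from neutral only in a left or right slot. Stiff: 3 to 4 N at the knob; no spring or detent, stays where left. Starts on the left, between fully in second (-0.30) and neutral (0).
- lever: The gear lever itself, shaft and knob. Origin: at its pivot; z runs up the lever to the knob.
- cup_on_gearbox: Loose small paper cup, 62 mm wide at the rim, 62 mm tall, standing on the gearbox top behind the gate. Origin: centre of its underside. Bystander: leave where it stands.
- stomper: Loose turned wooden hopper stomper, standing upright on its 60 mm foot, 158 mm tall, on the table before the gearbox. Origin: centre of its underside. Bystander.
- cup_front: Loose black cup, 76 mm wide, 90 mm tall, on the table on the robot's side of the drive. Origin: centre of its underside. Bystander.
- jar: Loose dark red jar with steel cap, 90 mm wide, 150 mm tall, on the table before the motor. Origin: centre of its underside. Bystander.
- bottle: Loose brown bottle with blue cap, 84 mm wide, 270 mm tall, on the table beyond the motor's end. Origin: centre of its underside. Bystander.
- cup_right: Loose paper cup, 76 mm wide, 90 mm tall, on the table to the right of the feed hopper. Origin: centre of its underside. Bystander.

How it is judged:
By the outcome, as a careful person would: the job done as asked, in the order asked, and still so for the second after the job is handed in, with the robot touching nothing.
It also fails if it takes over 64 s, if anything falls off the work surface, if the arm or the gripper's body presses on something with over 40 N, if the wrist force passes 120 N, or if a joint passes its speed limit or range.

## Working session

There is one attempt and no reset: what is moved stays moved. The work goes in short steps, Python scripts to look and compute and a shell command to move; the robot and the scene stay as the last step left them, time stands still between calls to the robot, and variables do not carry over. Pictures are saved under pics/ and viewed, and the job is handed in when it is done.

```bash
mkdir -p pics; python3 - <<'E'
from rig import ctrl
import cv2,numpy as np
o=ctrl.get_obs();print(o['time'],o['ee_pos'],np.round(o['eef_rot'],3).tolist(),o['width'])
for c in('side','top'):
    s=ctrl.snapshot(c);cv2.imwrite(f'pics/{c}0.png',s['pixels'][:,:,::-1])
    print(c,np.round(s['world_from_camera'],3).tolist())
    for q in('drive','gate','pivot','knob','lever','cup_on_gearbox','stomper','cup_front','jar','bottle','cup_right'):
        r=ctrl.spot_point(c,q)[:2]
        print(q,[(np.round(d['position'],4).tolist(),round(d['p'],2)) for d in r])
print(ctrl.get_obs()['time'])
E
```

```text
0.0 [ 0.22902045 -0.52722737  0.40385229] [[0.917, 0.398, -0.001], [0.398, -0.917, 0.002], [0.0, -0.002, -1.0]] 0.0852744917978291
side [[-0.827, 0.481, -0.291, 0.245], [-0.562, -0.698, 0.444, 0.553], [0.011, 0.531, 0.847, 1.105], [0.0, 0.0, 0.0, 1.0]]
drive [([0.6046, 0.0593, -0.0029], 0.72), ([0.6985, 0.0319, 0.168], 0.45)]
gate [([0.6111, 0.0571, 0.1767], 0.9), ([0.4596, 0.0786, 0.0031], 0.49)]
pivot []
knob [([0.6117, 0.102, 0.2525], 0.58)]
lever [([0.6106, 0.0603, 0.1175], 0.63)]
cup_on_gearbox [([0.6999, 0.0314, 0.167], 0.75)]
stomper [([0.4632, 0.0778, 0.0019], 0.57), ([0.6566, 0.4196, -0.0038], 0.46)]
cup_front [([0.4639, 0.2003, 0.0009], 0.73), ([0.478, 0.3212, -0.0034], 0.44)]
jar [([0.4763, 0.3202, -0.0024], 0.8)]
bottle [([0.656, 0.4202, -0.0002], 0.9)]
cup_right []
top [[-0.021, 0.985, -0.17, 0.316], [-1.0, -0.019, 0.013, 0.086], [0.01, 0.17, 0.985, 1.513], [0.0, 0.0, 0.0, 1.0]]
drive [([0.4666, 0.2051, 0.0006], 0.4)]
gate [([0.6135, 0.0634, 0.1803], 0.72)]
pivot []
knob [([0.6113, 0.1108, 0.2498], 0.5)]
lever [([0.6143, 0.0599, 0.1141], 0.55)]
cup_on_gearbox [([0.703, 0.0313, 0.1658], 0.59)]
stomper [([0.4634, 0.0756, -0.0042], 0.71)]
cup_front [([0.4669, 0.2063, -0.0007], 0.65)]
jar [([0.4729, 0.3224, -0.0029], 0.58)]
bottle [([0.6543, 0.4192, 0.0004], 0.66)]
cup_right [([0.5752, -0.3013, -0.0009], 0.61)]
1.2
```

View pics/side0.png

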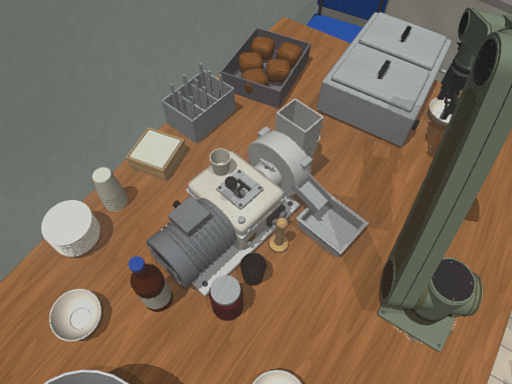

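View pics/top0.png

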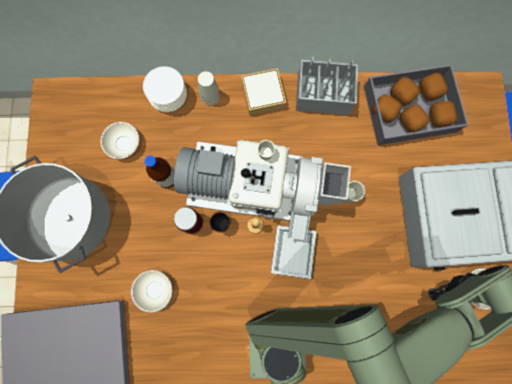

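The side view shows the drive mid-table with the gate near (238,188). The top view has it near (255,178), with the knob on the left at (246,174). Next I'll measure the yaw and the knob from depth.

```bash
cat > h.py <<'E'
from rig import ctrl
import cv2,numpy as np
def cloud(s):
    K=s['camera_matrix'];D=np.array(s['D'],float)
    h,w=s['range_z'].shape
    u,v=np.meshgrid(np.arange(w),np.arange(h))
    n=cv2.undistortPoints(np.stack([u,v],-1).reshape(-1,1,2).astype(np.float64),np.array(K,float),D).reshape(h,w,2)
    z=s['range_z'].astype(float)
    p=np.stack([n[...,0]*z,-n[...,1]*z,-z],-1)
    T=np.array(s['world_from_camera'])
    P=p@T[:3,:3].T+T[:3,3]
    P[z<=0]=np.nan
    return P
def px(s,P):
    T=np.linalg.inv(np.array(s['world_from_camera']));c=np.atleast_2d(P)@T[:3,:3].T+T[:3,3]
    c=c*[1,-1,-1]
    return cv2.projectPoints(c,np.zeros(3),np.zeros(3),np.array(s['camera_matrix'],float),np.array(s['D'],float))[0].reshape(-1,2)
E
python3 - <<'E'
from h import *
for c in('side','top'):
    s=ctrl.snapshot(c);P=cloud(s)
    x,y,z=P[...,0],P[...,1],P[...,2]
    near=(abs(x-.62)<.25)&(abs(y-.06)<.16)
    m=near&(abs(z-.168)<.006)
    n,l,st,_=cv2.connectedComponentsWithStats(m.astype(np.uint8))
    i=1+np.argmax(st[1:,4]);q=P[l==i][:,:2]
    print(c,len(q),np.nanmedian(z[l==i]),cv2.minAreaRect((q*1000).astype(np.float32)))
    m=near&(abs(z-.178)<.004)&(abs(x-.612)<.07)&(abs(y-.06)<.07)
    print('gate',m.sum(),cv2.minAreaRect((P[m][:,:2]*1000).astype(np.float32)), np.median(z[m]))
    k=near&(z>.225)&(np.hypot(x-.611,y-.1)<.045)
    q=P[k];print('knob',k.sum(),q.mean(0),q.min(0),q.max(0),q[np.argmax(q[:,2])])
    rr=ctrl.regions_of(c,'drive')
    for r in rr[:2]: 
        q=P[r['pixels']];q=q[np.isfinite(q[:,0])];print('drive',r['p'],len(q),q.min(0),q.max(0))
    for t in('knob','lever','gate'):
        for r in ctrl.regions_of(c,t)[:1]:
            q=P[r['pixels']];q=q[np.isfinite(q[:,0])];print(t,r['p'],len(q),q.mean(0),q.min(0),q.max(0))
    g=px(s,[.612,.06,.2])[0].astype(int)
    im=s['pixels'][g[1]-50:g[1]+50,g[0]-65:g[0]+65,::-1]
    cv2.imwrite(f'pics/z{c}.png',cv2.resize(im,None,fx=6,fy=6,interpolation=cv2.INTER_CUBIC)); print('crop origin',g-[65,50])
E
```

```text
side 2961 0.1689771028898741 ((626.0552978515625, 43.70416259765625), (330.2071228027344, 231.3223876953125), 79.8483657836914)
gate 684 ((613.6524658203125, 62.649757385253906), (134.79542541503906, 130.78744506835938), 0.04579237103462219) 0.179225119607196
knob 147 [0.60410855 0.1079621  0.26954383] [0.59174347 0.0891882  0.23045148] [0.62103244 0.12199578 0.28273813] [0.60682589 0.09954633 0.28273813]
drive 0.83 18389 [ 0.25659916 -0.33021733 -0.0038422 ] [0.84508522 0.36439041 0.29598999]
knob 0.53 1165 [0.46362006 0.33339438 0.12485952] [0.42960216 0.28559992 0.00914216] [0.51025319 0.36650995 0.15837927]
lever 0.65 157 [0.60419608 0.10519829 0.26004177] [0.59174347 0.07313743 0.1700929 ] [0.6269877  0.12199578 0.28273813]
gate 0.63 18369 [0.55387667 0.06189414 0.14617957] [ 0.25765582 -0.33021733 -0.00366524] [0.83480032 0.36439041 0.29598999]
crop origin [174 133]
top 2129 0.16715472988042412 ((630.2862548828125, 78.67731475830078), (262.9912414550781, 228.9772186279297), 80.62242889404297)
gate 477 ((619.5992431640625, 57.59566879272461), (104.81475067138672, 132.60475158691406), 80.93045043945312) 0.17793970247397284
knob 90 [0.60447442 0.1023968  0.27054749] [0.5907645  0.0849223  0.23612359] [0.62234322 0.1179589  0.28192401] [0.60858008 0.10104312 0.28192401]
drive 0.9 12505 [ 0.25320025 -0.31405269 -0.00984216] [0.80650261 0.3962856  0.29726189]
knob 0.61 94 [0.60493412 0.10108473 0.2662902 ] [0.59177993 0.07809568 0.1889212 ] [0.62234322 0.1179589  0.28192401]
gate 0.92 12208 [0.56042482 0.03926215 0.14212238] [ 0.25680708 -0.31405269 -0.00984216] [0.79238948 0.38932794 0.29726189]
crop origin [193 125]
```

View pics/zside.png

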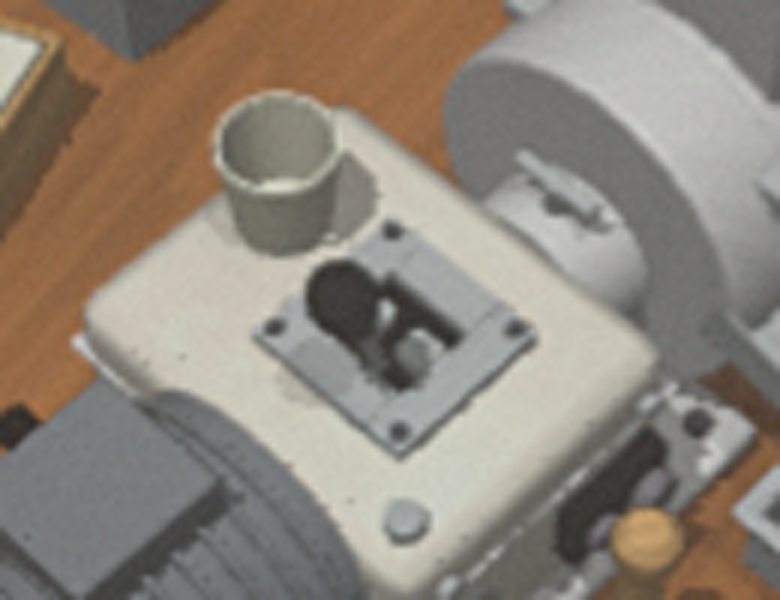

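View pics/ztop.png

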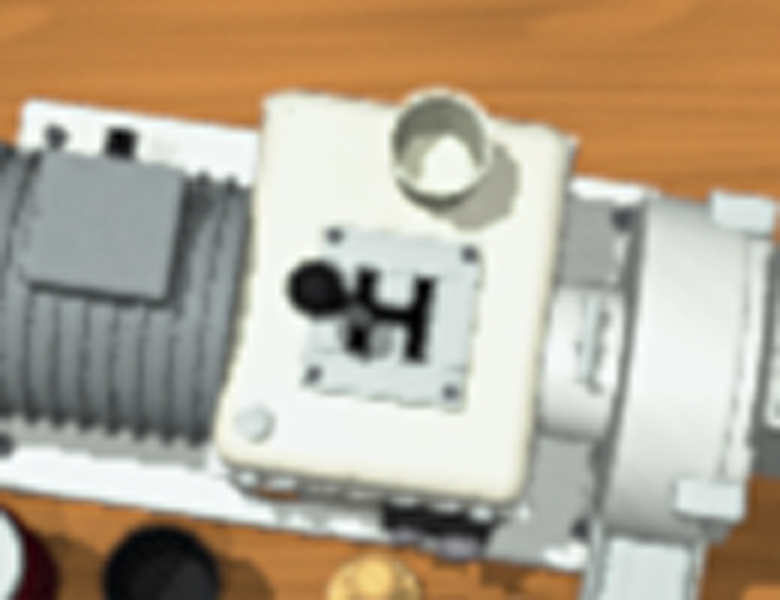

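```bash
cat >> h.py <<'E'
def ray(s,uv,zp):
    n=cv2.undistortPoints(np.array(uv,float).reshape(-1,1,2),np.array(s['camera_matrix'],float),np.array(s['D'],float)).reshape(-1,2)
    T=np.array(s['world_from_camera']);d=np.c_[n[:,0],-n[:,1],-np.ones(len(n))]@T[:3,:3].T
    o=T[:3,3];return o+d*((zp-o[2])/d[:,2])[:,None]
E
python3 - <<'E'
from h import *
B={'top':((193,125),[(335,233),(470,255),(452,390),(313,373)]),'side':((174,133),[(275,327),(392,230),(515,328),(400,432)])}
# order FL,FR,NR,NL
for c in B:
    s=ctrl.snapshot(c);o,b=B[c]
    uv=(np.array(b)+.5)/6-.5+np.array(o)
    w=ray(s,uv,.178);print(c,w[:,:2].round(4).tolist(),'ctr',w.mean(0))
    fx=w[0]+w[1]-w[2]-w[3];ly=w[0]+w[3]-w[1]-w[2]
    print(np.degrees(np.arctan2(fx[1],fx[0])),np.degrees(np.arctan2(-ly[0],ly[1])),np.hypot(*fx[:2])/2,np.hypot(*ly[:2])/2)
E
```

```text
top [[0.6607, 0.0933], [0.6459, 0.0139], [0.5651, 0.0266], [0.5767, 0.1076]] ctr [0.61211733 0.06038013 0.178     ]
-9.314145663295927 -9.364773600374242 0.08350302215980863 0.08127378596404576
side [[0.662, 0.0913], [0.6489, 0.0121], [0.5664, 0.0261], [0.5784, 0.1054]] ctr [0.61392475 0.0587375  0.178     ]
-9.575075194872928 -8.979644347120455 0.08426051466708534 0.08024774321730431
```

```bash
cat >> h.py <<'E'
from scipy.optimize import least_squares
YAW=np.radians(-9.3);O=np.array([.613,.0597,0])
Rd=np.array([[np.cos(YAW),-np.sin(YAW),0],[np.sin(YAW),np.cos(YAW),0],[0,0,1]])
def todrive(P): return (np.asarray(P)-O)@Rd
def toworld(p): return np.asarray(p)@Rd.T+O
def axis(s,f): return np.array([np.sin(f),-np.cos(f)*np.sin(s),np.cos(f)*np.cos(s)])
def lever(guess,cams=('side','top'),show=False):
    Q=[];out={}
    for c in cams:
        S=ctrl.snapshot(c);p=todrive(cloud(S)).reshape(-1,3)
        col=S['pixels'].reshape(-1,3).max(1)
        k=np.array([0,0,.116])+.143*axis(*guess)
        m=(np.linalg.norm(p-k,axis=1)<.035)&(p[:,2]>.222)&(col<90)
        out[c]=p[m];Q.append(p[m])
    def fit(q):
        def res(v):
            a=axis(*v);d=q-[0,0,.116];h=d@a;r=np.linalg.norm(d-np.outer(h,a),axis=1)
            return (np.sqrt((r/.017)**2+((h-.143)/.025)**2)-1)*17
        return least_squares(res,guess,loss='soft_l1')
    for c in cams: 
        if len(out[c])>10:
            r=fit(out[c]);print(c,len(out[c]),'s,f',r.x.round(3),'res mm',round(np.sqrt(2*r.cost/len(out[c])),2))
    r=fit(np.vstack(Q));k=np.array([0,0,.116])+.145*axis(*r.x)
    print('both s,f',r.x.round(3),'knob drive mm',(k*1000).round(1))
    return r.x
def plan(target):
    """target tcp in drive coords (m) -> delta in tool axes, 30 mm units"""
    o=ctrl.get_obs();R=np.array(o['eef_rot']);d=R.T@(toworld(target)-np.array(o['ee_pos']))
    print('delta_pos',(d/.03).round(2))
def st():
    o=ctrl.get_obs();R=np.array(o['eef_rot']);t=todrive(o['ee_pos'])
    print('t',round(o['time'],2),'tcp drive mm',(t*1000).round(1),'F drive',(np.array(o['force'])@Rd).round(2),'xaxis yaw vs drive',np.degrees(np.arctan2(R[1,0],R[0,0])-YAW).round(2),'w',o['width'])
E
python3 - <<'E'
from h import *
v=lever((-.27,-.1));st()
k=np.array([0,0,.116])+.145*axis(*v)
plan([k[0]-.065,k[1],.5])
E
```

```text
side 128 s,f [-0.285 -0.082] res mm 1.62
top 70 s,f [-0.277 -0.086] res mm 1.39
both s,f [-0.282 -0.084] knob drive mm [-12.2  40.1 254.8]
t 1.9 tcp drive mm [-284.  -641.4  404.7] F drive [0.7  0.34 0.57] xaxis yaw vs drive 32.78 w 0.085230865637173
delta_pos [ 18.1  -15.37  -3.18]
```

```bash
python3 -m crank '[{"delta_pos":[0,0,-1.2],"dr":[0,0,0],"jaw":0},{"delta_pos":[0,0,-2.4],"dr":[0,0,0],"jaw":0},{"delta_pos":[0,0,-3.2],"dr":[0,0,0],"jaw":0},{"delta_pos":[0,0,-3.2],"dr":[0,0,0],"jaw":0}]' 20
python3 -m crank '[{"delta_pos":[0.9,-0.77,0],"dr":[0,0,5],"jaw":0},{"delta_pos":[1.8,-1.54,0],"dr":[0,0,10],"jaw":0},{"delta_pos":[2.7,-2.3,0],"dr":[0,0,15],"jaw":0},{"delta_pos":[3.6,-3.07,0],"dr":[0,0,20],"jaw":0},{"delta_pos":[4.5,-3.84,0],"dr":[0,0,25],"jaw":0},{"delta_pos":[5.4,-4.6,0],"dr":[0,0,30],"jaw":0},{"delta_pos":[6.3,-5.37,0],"dr":[0,0,32.8],"jaw":0},{"delta_pos":[7.2,-6.1,0],"dr":[0,0,32.8],"jaw":0}]'
python3 - <<'E'
from h import *
st();plan([-.077,.040,.5]);print(ctrl.get_obs()['eef_rot'])
E
```

```text
time: 2.23
ee_pos: [0.2292, -0.5276, 0.507]
eef_rot: [[0.917, 0.398, 0.004], [0.398, -0.917, -0.011], [-0.0, 0.012, -1.0]]
force: [0.3, -0.6, 0.6]
width: 0.0387
time: 2.9
ee_pos: [0.3544, -0.2717, 0.5003]
eef_rot: [[0.986, -0.164, -0.0], [-0.164, -0.986, 0.0], [-0.0, -0.0, -1.0]]
force: [0.8, 0.6, -0.5]
width: -0.0004
t 2.9 tcp drive mm [-201.6 -368.8  500.3] F drive [ 0.65  0.7  -0.49] xaxis yaw vs drive -0.14 w -0.00042733734880041
delta_pos [ 4.120e+00 -1.364e+01  1.000e-02]
[[ 9.86452942e-01 -1.64044245e-01 -2.80965393e-04]
 [-1.64044151e-01 -9.86452942e-01  3.31639455e-04]
 [-3.31562683e-04 -2.81055987e-04 -9.99999906e-01]]
```

```bash
python3 -m crank '[{"delta_pos":[0.3,-1.2,0],"dr":[0,0,0],"jaw":0},{"delta_pos":[0.6,-2.4,0],"dr":[0,0,0],"jaw":0},{"delta_pos":[0.9,-3.6,0],"dr":[0,0,0],"jaw":0},{"delta_pos":[1.2,-4.8,0],"dr":[0,0,0],"jaw":0},{"delta_pos":[1.5,-6,0],"dr":[0,0,0],"jaw":0},{"delta_pos":[1.8,-7.2,0],"dr":[0,0,0],"jaw":0},{"delta_pos":[2.1,-8.4,0],"dr":[0,0,0],"jaw":0},{"delta_pos":[2.1,-8.4,0],"dr":[0,0,0],"jaw":0}]'
python3 -m crank '[{"delta_pos":[0.4,-1.2,0],"dr":[0,0,0],"jaw":0},{"delta_pos":[0.8,-2.4,0],"dr":[0,0,0],"jaw":0},{"delta_pos":[1.2,-3.6,0],"dr":[0,0,0],"jaw":0},{"delta_pos":[1.6,-4.5,0],"dr":[0,0,0],"jaw":0},{"delta_pos":[2.0,-5.2,0],"dr":[0,0,0],"jaw":0},{"delta_pos":[2.0,-5.2,0],"dr":[0,0,0],"jaw":0},{"delta_pos":[2.0,-5.2,0],"dr":[0,0,0],"jaw":0}]'
python3 - <<'E'
from h import *
st();plan([-.070,.040,.413])
for c in('side','top'):
    s=ctrl.snapshot(c);cv2.imwrite(f'pics/{c}1.png',cv2.resize(s['pixels'][100:270,150:350,::-1],None,fx=3.5,fy=3.5))
    P=todrive(cloud(s));m=(abs(P[...,0]+.077)<.06)&(abs(P[...,1]-.04)<.06)&(P[...,2]>.295)
    q=P[m];print(c,q.min(0),q.max(0));q=q[q[:,2]<q[:,2].min()+.03];print(len(q),q.min(0),q.max(0))
E
```

```text
time: 3.57
ee_pos: [0.4589, -0.0304, 0.4999]
eef_rot: [[0.988, -0.155, 0.0], [-0.155, -0.988, 0.003], [-0.0, -0.003, -1.0]]
force: [1.0, -0.2, 0.4]
width: -0.0002
time: 4.15
ee_pos: [0.5422, 0.1097, 0.4995]
eef_rot: [[0.987, -0.16, -0.002], [-0.16, -0.987, -0.001], [-0.002, 0.001, -1.0]]
force: [-0.2, -0.7, -0.9]
width: 0.0003
t 4.15 tcp drive mm [-78.   37.9 499.5] F drive [-0.08 -0.74 -0.94] xaxis yaw vs drive 0.07 w 0.0002509923998887751
delta_pos [ 0.27 -0.07  2.88]
side [-0.1369608  -0.01999556  0.32933925] [-0.02459763  0.09994883  0.69431872]
56 [-0.09030435  0.02979362  0.32933925] [-0.0750545   0.05269162  0.35845305]
top [-0.13677502 -0.01999837  0.37991166] [-0.026409    0.09988829  0.69429239]
32 [-0.09231398 -0.0150494   0.37991166] [-0.08363479  0.08316246  0.4076484 ]
```

View pics/side1.png

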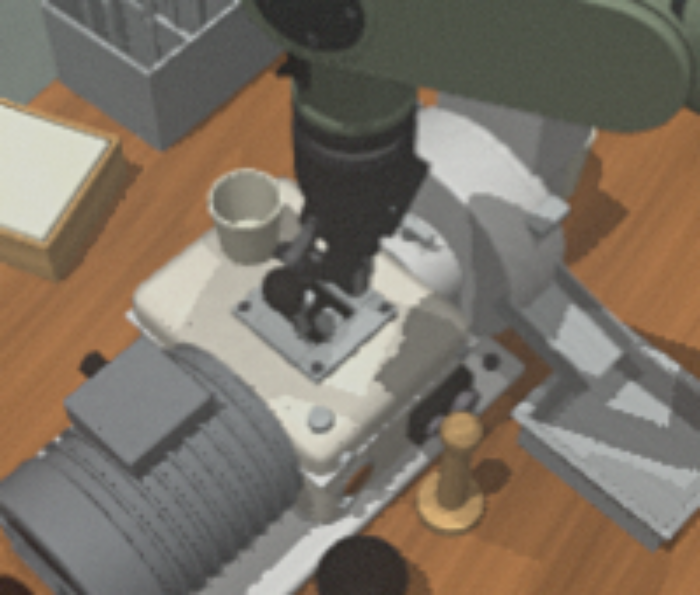

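The closed fingertips measure about 0.329 high, which matches 173 mm. The side view shows the hand behind the knob, at crop (285,285). I'll go down behind it.

```bash
python3 -m crank '[{"delta_pos":[0.1,0,0.7],"dr":[0,0,0],"jaw":0},{"delta_pos":[0.2,0,1.4],"dr":[0,0,0],"jaw":0},{"delta_pos":[0.3,0,2.1],"dr":[0,0,0],"jaw":0},{"delta_pos":[0.3,0,2.9],"dr":[0,0,0],"jaw":0},{"delta_pos":[0.3,0,2.9],"dr":[0,0,0],"jaw":0},{"delta_pos":[0.3,0,2.9],"dr":[0,0,0],"jaw":0}]'
python3 - <<'E'
from h import *
st();lever((-.28,-.084))
E
```

```text
time: 4.75
ee_pos: [0.55, 0.1067, 0.4134]
eef_rot: [[0.987, -0.163, -0.002], [-0.163, -0.987, -0.001], [-0.002, 0.001, -1.0]]
force: [-0.6, 0.2, 1.2]
width: 0.0001
t 4.75 tcp drive mm [-69.7  36.2 413.4] F drive [-0.62  0.15  1.2 ] xaxis yaw vs drive -0.1 w 0.00011924053772558704
side 98 s,f [-0.291 -0.083] res mm 1.74
both s,f [-0.291 -0.083] knob drive mm [-12.   41.4 254.4]
```

```bash
python3 -m crank '[{"delta_pos":[0.4,-0.1,0],"dr":[0,0,0],"jaw":0},{"delta_pos":[0.8,-0.1,0],"dr":[0,0,0],"jaw":0},{"delta_pos":[0.9,-0.1,0],"dr":[0,0,0],"jaw":0},{"delta_pos":[0.95,-0.1,0],"dr":[0,0,0],"jaw":0},{"delta_pos":[1.0,-0.1,0],"dr":[0,0,0],"jaw":0},{"delta_pos":[1.05,-0.1,0],"dr":[0,0,0],"jaw":0},{"delta_pos":[1.1,-0.1,0],"dr":[0,0,0],"jaw":0},{"delta_pos":[1.1,-0.1,0],"dr":[0,0,0],"jaw":0}]'
python3 - <<'E'
from h import *
st();lever((-.28,-.06))
E
```

```text
time: 5.52
ee_pos: [0.5831, 0.1055, 0.414]
eef_rot: [[0.987, -0.162, -0.001], [-0.162, -0.987, 0.0], [-0.001, -0.0, -1.0]]
force: [-2.6, 0.5, 2.0]
width: 0.0001
t 5.52 tcp drive mm [-36.9  40.4 414. ] F drive [-2.69  0.05  1.95] xaxis yaw vs drive -0.01 w 0.00013561701781965072
both s,f [-0.31  -0.142] knob drive mm [-20.6  43.8 252.7]
```

```bash
python3 -m crank '[{"delta_pos":[0.05,0,0],"dr":[0,0,0],"jaw":0},{"delta_pos":[0.1,0,0],"dr":[0,0,0],"jaw":0},{"delta_pos":[0.15,0,0],"dr":[0,0,0],"jaw":0},{"delta_pos":[0.2,0,0],"dr":[0,0,0],"jaw":0},{"delta_pos":[0.2,0,0],"dr":[0,0,0],"jaw":0}]'
python3 -m crank '[{"delta_pos":[-0.6,0,0],"dr":[0,0,0],"jaw":0},{"delta_pos":[-1.6,0,0],"dr":[0,0,0],"jaw":0},{"delta_pos":[-2.4,0,0],"dr":[0,0,0],"jaw":0},{"delta_pos":[-2.4,0,0],"dr":[0,0,0],"jaw":0}]'
python3 - <<'E'
from h import *
st();lever((-.28,-.03))
for c in('side','top'):
    s=ctrl.snapshot(c);cv2.imwrite(f'pics/{c}2.png',cv2.resize(s['pixels'][100:270,150:350,::-1],None,fx=3.5,fy=3.5))
E
```

```text
time: 6.03
ee_pos: [0.5899, 0.1044, 0.4136]
eef_rot: [[0.987, -0.162, 0.0], [-0.162, -0.987, -0.0], [0.0, 0.0, -1.0]]
force: [-3.0, 0.4, 2.0]
width: -0.0003
time: 6.37
ee_pos: [0.5157, 0.1162, 0.4136]
eef_rot: [[0.987, -0.161, -0.002], [-0.161, -0.987, -0.001], [-0.001, 0.001, -1.0]]
force: [-1.0, -1.2, -0.1]
width: 0.0
t 6.37 tcp drive mm [-105.1   40.   413.6] F drive [-0.82 -1.37 -0.13] xaxis yaw vs drive 0.03 w 3.3164092060550355e-05
side 133 s,f [-0.284 -0.029] res mm 1.64
both s,f [-0.284 -0.029] knob drive mm [ -4.2  40.7 255.1]
```

View pics/side2.png

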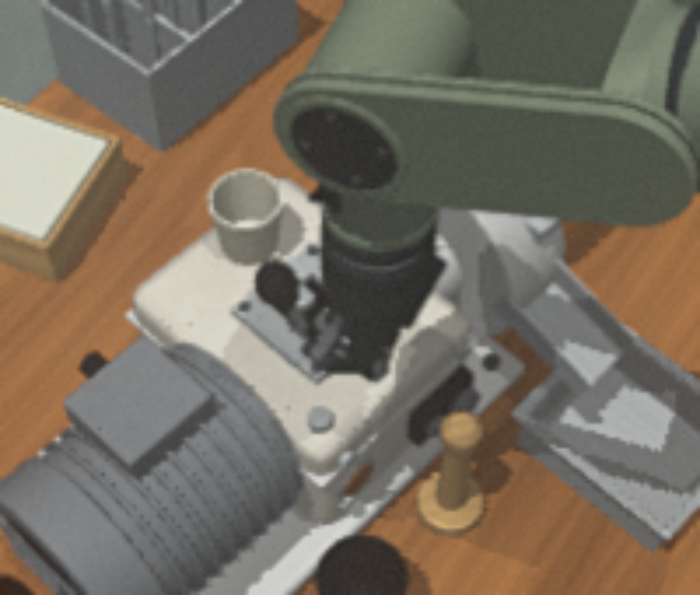

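```bash
python3 -m crank '[{"delta_pos":[1.0,0,0],"dr":[0,0,0],"jaw":0},{"delta_pos":[2.0,0,0],"dr":[0,0,0],"jaw":0},{"delta_pos":[2.3,0,0],"dr":[0,0,0],"jaw":0},{"delta_pos":[2.4,0,0],"dr":[0,0,0],"jaw":0},{"delta_pos":[2.45,0,0],"dr":[0,0,0],"jaw":0},{"delta_pos":[2.5,0,0],"dr":[0,0,0],"jaw":0},{"delta_pos":[2.5,0,0],"dr":[0,0,0],"jaw":0}]'
python3 - <<'E'
from h import *
st()
E
```

```text
time: 7.15
ee_pos: [0.5919, 0.1039, 0.4131]
eef_rot: [[0.987, -0.162, -0.002], [-0.162, -0.987, -0.0], [-0.002, 0.001, -1.0]]
force: [-2.5, 1.1, -1.7]
width: -0.0006
t 7.15 tcp drive mm [-27.9  40.2 413.1] F drive [-2.69  0.69 -1.72] xaxis yaw vs drive -0.01 w -0.0005808275290108138
```

```bash
python3 -m crank '[{"delta_pos":[-1,0,0],"dr":[0,0,0],"jaw":0},{"delta_pos":[-1.8,-0.6,-0.4],"dr":[0,0,0],"jaw":0},{"delta_pos":[-1.8,-1.8,-0.8],"dr":[0,0,0],"jaw":0},{"delta_pos":[-1.8,-2.4,-1],"dr":[0,0,0],"jaw":0},{"delta_pos":[-1.8,-2.4,-1],"dr":[0,0,0],"jaw":0}]'
python3 - <<'E'
from h import *
st();lever((-.28,-.02));lever((-.28,.02))
for c in('side','top'):
    s=ctrl.snapshot(c);P=todrive(cloud(s));m=(P[...,1]>.05)&(P[...,1]<.3)&(P[...,0]>-.1)&(P[...,0]<.1)
    for a in np.arange(.06,.3,.04):
        q=P[m&(abs(P[...,1]-a)<.02)][:,2];print(c,a.round(2),np.nanpercentile(q,97).round(3) if len(q) else None)
    cv2.imwrite(f'pics/{c}3.png',cv2.resize(s['pixels'][100:270,150:350,::-1],None,fx=3.5,fy=3.5))
E
```

```text
time: 7.57
ee_pos: [0.5507, 0.1867, 0.4459]
eef_rot: [[0.987, -0.158, 0.006], [-0.158, -0.987, 0.003], [0.005, -0.004, -1.0]]
force: [-0.2, 0.5, 0.7]
width: -0.0003
t 7.57 tcp drive mm [-82.  115.2 445.9] F drive [-0.29  0.46  0.68] xaxis yaw vs drive 0.19 w -0.0002875829193842342
top 74 s,f [-0.281 -0.019] res mm 1.33
both s,f [-0.281 -0.019] knob drive mm [ -2.8  40.2 255.3]
top 72 s,f [-0.284 -0.025] res mm 1.53
both s,f [-0.284 -0.025] knob drive mm [ -3.6  40.6 255.2]
side 0.06 0.639
side 0.1 0.629
side 0.14 0.628
side 0.18 0.625
side 0.22 0.223
side 0.26 0.199
top 0.06 0.638
top 0.1 0.629
top 0.14 0.63
top 0.18 0.628
top 0.22 0.223
top 0.26 0.199
```

View pics/side3.png

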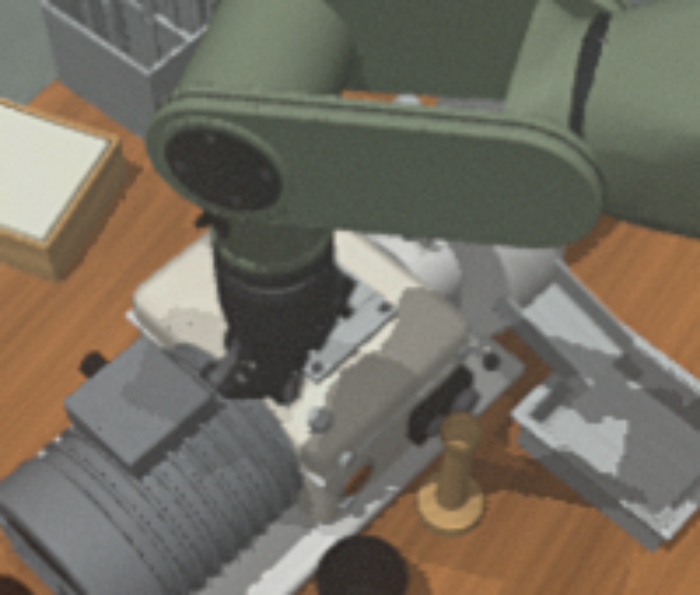

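View pics/top3.png

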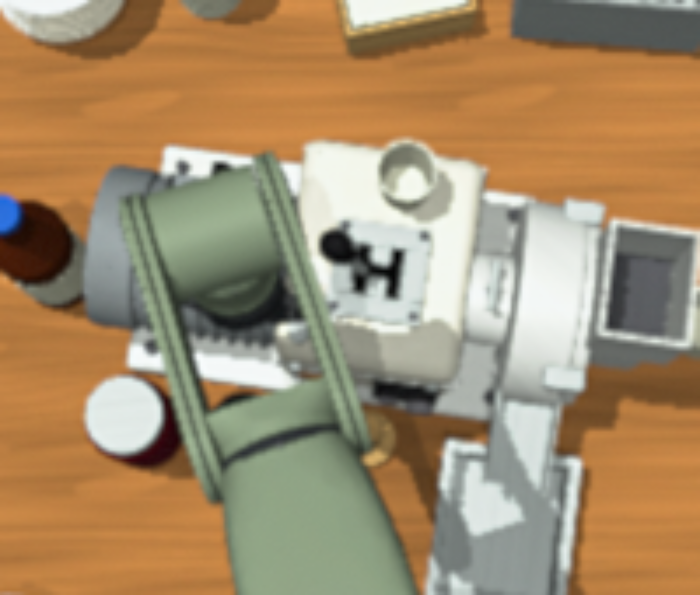

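```bash
python3 -m crank '[{"delta_pos":[1,0,0],"dr":[0,0,0],"jaw":0},{"delta_pos":[2,0,0],"dr":[0,0,0],"jaw":0},{"delta_pos":[2.7,0,0.2],"dr":[0,0,0],"jaw":0},{"delta_pos":[2.7,0,0.6],"dr":[0,0,0],"jaw":0},{"delta_pos":[2.7,0,0.95],"dr":[0,0,0],"jaw":0},{"delta_pos":[2.7,0,0.95],"dr":[0,0,0],"jaw":0},{"delta_pos":[2.7,0,0.95],"dr":[0,0,0],"jaw":0}]'
python3 - <<'E'
from h import *
st()
E
```

```text
time: 8.45
ee_pos: [0.6304, 0.1701, 0.4143]
eef_rot: [[0.987, -0.162, -0.002], [-0.162, -0.987, -0.001], [-0.002, 0.001, -1.0]]
force: [-0.7, 0.5, -0.1]
width: -0.0002
t 8.45 tcp drive mm [ -0.7 111.8 414.3] F drive [-0.74  0.34 -0.09] xaxis yaw vs drive -0.05 w -0.00021608632378889315
```

Now I'll push right to just past contact and check the force.

```bash
python3 -m crank '[{"delta_pos":[0,0.8,0],"dr":[0,0,0],"jaw":0},{"delta_pos":[0,1.2,0],"dr":[0,0,0],"jaw":0},{"delta_pos":[0,1.35,0],"dr":[0,0,0],"jaw":0},{"delta_pos":[0,1.5,0],"dr":[0,0,0],"jaw":0},{"delta_pos":[0,1.65,0],"dr":[0,0,0],"jaw":0},{"delta_pos":[0,1.8,0],"dr":[0,0,0],"jaw":0},{"delta_pos":[0,1.8,0],"dr":[0,0,0],"jaw":0}]'
python3 - <<'E'
from h import *
st()
E
```

```text
time: 9.03
ee_pos: [0.6221, 0.1178, 0.4168]
eef_rot: [[0.987, -0.162, 0.003], [-0.162, -0.987, 0.002], [0.003, -0.003, -1.0]]
force: [-0.3, 3.4, 2.9]
width: 0.0001
t 9.03 tcp drive mm [-4.000e-01  5.880e+01  4.168e+02] F drive [-0.84  3.36  2.91] xaxis yaw vs drive -0.03 w 0.00012569623200932423
```

```bash
python3 -m crank '[{"delta_pos":[0,0.2,0],"dr":[0,0,0],"jaw":0},{"delta_pos":[0,0.4,0],"dr":[0,0,0],"jaw":0},{"delta_pos":[0,0.6,0],"dr":[0,0,0],"jaw":0},{"delta_pos":[0,0.8,0],"dr":[0,0,0],"jaw":0},{"delta_pos":[0,1.0,0],"dr":[0,0,0],"jaw":0},{"delta_pos":[0,1.2,0],"dr":[0,0,0],"jaw":0},{"delta_pos":[0,1.4,0],"dr":[0,0,0],"jaw":0},{"delta_pos":[0,1.4,0],"dr":[0,0,0],"jaw":0}]'
python3 - <<'E'
from h import *
st()
for c in('side','top'):
    s=ctrl.snapshot(c);cv2.imwrite(f'pics/{c}4.png',cv2.resize(s['pixels'][100:270,150:350,::-1],None,fx=3.5,fy=3.5))
E
```

```text
time: 9.7
ee_pos: [0.6151, 0.0745, 0.4151]
eef_rot: [[0.987, -0.163, -0.001], [-0.163, -0.987, -0.001], [-0.0, 0.002, -1.0]]
force: [-0.1, 1.7, 1.7]
width: -0.0004
t 9.7 tcp drive mm [-3.000e-01  1.490e+01  4.151e+02] F drive [-0.35  1.71  1.72] xaxis yaw vs drive -0.08 w -0.0004100052449214784
```

View pics/top4.png

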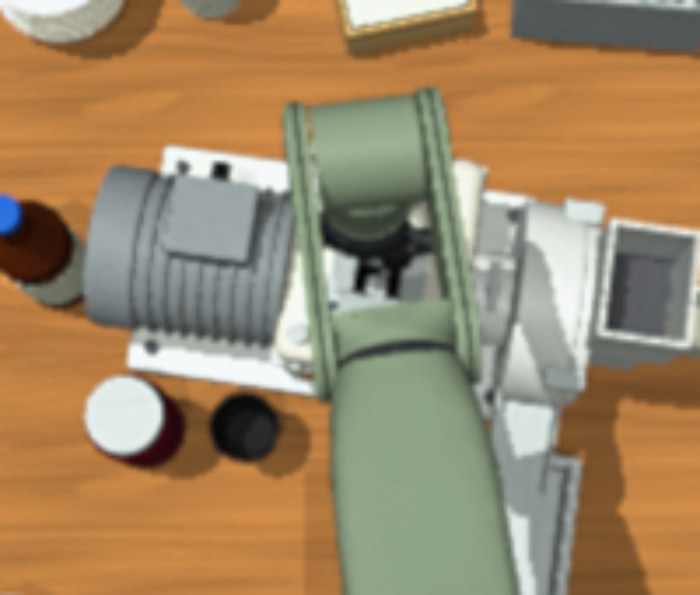

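The left slot shows empty in the top view, so the lever is moving across under a low force. I'll continue.

```bash
python3 -m crank '[{"delta_pos":[0,0.15,0],"dr":[0,0,0],"jaw":0},{"delta_pos":[0,0.3,0],"dr":[0,0,0],"jaw":0},{"delta_pos":[0,0.45,0],"dr":[0,0,0],"jaw":0},{"delta_pos":[0,0.55,0],"dr":[0,0,0],"jaw":0},{"delta_pos":[0,0.65,0],"dr":[0,0,0],"jaw":0},{"delta_pos":[0,0.65,0],"dr":[0,0,0],"jaw":0}]'
python3 - <<'E'
from h import *
st()
E
```

```text
time: 10.3
ee_pos: [0.612, 0.0559, 0.4148]
eef_rot: [[0.987, -0.162, -0.001], [-0.162, -0.987, -0.001], [-0.001, 0.001, -1.0]]
force: [1.1, 1.6, -1.5]
width: -0.0003
t 10.3 tcp drive mm [-4.000e-01 -3.900e+00  4.148e+02] F drive [ 0.79  1.72 -1.53] xaxis yaw vs drive -0.05 w -0.0002618084586256679
```

```bash
python3 -m crank '[{"delta_pos":[0,-0.6,0],"dr":[0,0,0],"jaw":0},{"delta_pos":[0,-1.2,0],"dr":[0,0,0],"jaw":0},{"delta_pos":[-1,-1.4,0],"dr":[0,0,0],"jaw":0},{"delta_pos":[-2,-1.4,0],"dr":[0,0,0],"jaw":0},{"delta_pos":[-3,-1.4,0],"dr":[0,0,0],"jaw":0},{"delta_pos":[-3,-1.4,0],"dr":[0,0,0],"jaw":0}]'
python3 - <<'E'
from h import *
st();lever((.27,0))
for c in('side','top'):
    s=ctrl.snapshot(c);cv2.imwrite(f'pics/{c}5.png',cv2.resize(s['pixels'][100:270,150:350,::-1],None,fx=3.5,fy=3.5))
E
```

```text
time: 10.8
ee_pos: [0.5257, 0.1126, 0.4155]
eef_rot: [[0.987, -0.16, -0.005], [-0.16, -0.987, -0.002], [-0.004, 0.003, -1.0]]
force: [0.1, -0.4, -0.3]
width: -0.0001
t 10.8 tcp drive mm [-94.7  38.1 415.5] F drive [ 0.19 -0.33 -0.3 ] xaxis yaw vs drive 0.08 w -8.458463054248817e-05
top 71 s,f [ 0.229 -0.023] res mm 1.49
both s,f [ 0.229 -0.023] knob drive mm [ -3.3 -32.9 257.2]
```

View pics/side5.png

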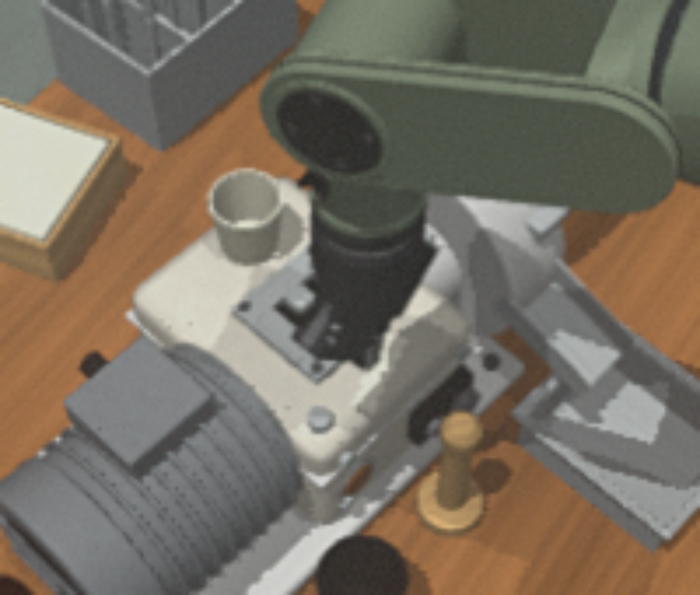

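View pics/top5.png

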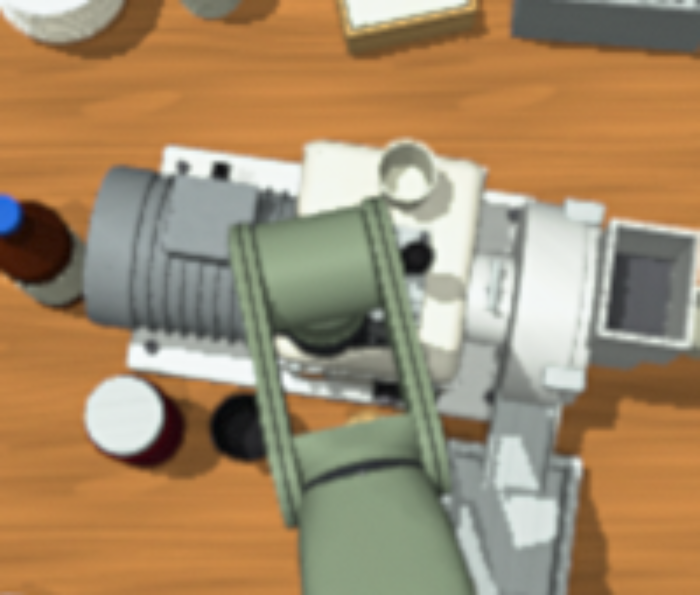

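The lever is at s≈0.23–0.24 in neutral, slightly short of the right slot's 0.27. One more small push to the right.

```bash
python3 -m crank '[{"delta_pos":[1,0,0],"dr":[0,0,0],"jaw":0},{"delta_pos":[2,0,0],"dr":[0,0,0],"jaw":0},{"delta_pos":[3,0.1,0],"dr":[0,0,0],"jaw":0},{"delta_pos":[3,0.6,0],"dr":[0,0,0],"jaw":0},{"delta_pos":[3,1.2,0],"dr":[0,0,0],"jaw":0},{"delta_pos":[3,1.4,0],"dr":[0,0,0],"jaw":0},{"delta_pos":[3,1.5,0],"dr":[0,0,0],"jaw":0},{"delta_pos":[3,1.5,0],"dr":[0,0,0],"jaw":0}]'
python3 -m crank '[{"delta_pos":[0,0.05,0],"dr":[0,0,0],"jaw":0},{"delta_pos":[0,0.08,0],"dr":[0,0,0],"jaw":0},{"delta_pos":[0,0.08,0],"dr":[0,0,0],"jaw":0}]'
python3 - <<'E'
from h import *
st()
E
```

```text
time: 11.67
ee_pos: [0.6119, 0.0533, 0.4152]
eef_rot: [[0.987, -0.163, 0.001], [-0.163, -0.987, 0.001], [0.0, -0.001, -1.0]]
force: [0.6, 0.8, -0.5]
width: -0.0004
time: 11.92
ee_pos: [0.6112, 0.0519, 0.4153]
eef_rot: [[0.987, -0.161, 0.0], [-0.161, -0.987, 0.0], [0.0, -0.001, -1.0]]
force: [2.2, 2.5, -1.6]
width: 0.0002
t 11.92 tcp drive mm [ -0.5  -8.  415.3] F drive [ 1.8   2.87 -1.6 ] xaxis yaw vs drive 0.02 w 0.00020288632024955685
```

```bash
python3 -m crank '[{"delta_pos":[0,0.05,0],"dr":[0,0,0],"jaw":0},{"delta_pos":[0,0.05,0],"dr":[0,0,0],"jaw":0},{"delta_pos":[0,-0.6,0],"dr":[0,0,0],"jaw":0},{"delta_pos":[0,-1.4,0],"dr":[0,0,0],"jaw":0},{"delta_pos":[-1,-1.6,0],"dr":[0,0,0],"jaw":0},{"delta_pos":[-2,-1.6,0],"dr":[0,0,0],"jaw":0},{"delta_pos":[-3,-1.6,0],"dr":[0,0,0],"jaw":0},{"delta_pos":[-3,-1.6,0],"dr":[0,0,0],"jaw":0}]'
python3 - <<'E'
from h import *
st();lever((.27,0))
E
```

```text
time: 12.58
ee_pos: [0.5256, 0.1135, 0.4154]
eef_rot: [[0.987, -0.16, -0.005], [-0.16, -0.987, -0.002], [-0.005, 0.003, -1.0]]
force: [-0.3, -0.6, 0.2]
width: 0.0001
t 12.58 tcp drive mm [-94.9  39.  415.4] F drive [-0.18 -0.65  0.24] xaxis yaw vs drive 0.09 w 0.00014014012196558493
top 76 s,f [ 0.268 -0.024] res mm 1.33
both s,f [ 0.268 -0.024] knob drive mm [ -3.5 -38.4 255.8]
```

```bash
python3 -m crank '[{"delta_pos":[0,1.2,0],"dr":[0,0,0],"jaw":0},{"delta_pos":[0,2.4,0],"dr":[0,0,0],"jaw":0},{"delta_pos":[0.5,2.55,0],"dr":[0,0,0],"jaw":0},{"delta_pos":[1.3,2.55,0],"dr":[0,0,0],"jaw":0},{"delta_pos":[1.8,2.55,0],"dr":[0,0,0],"jaw":0},{"delta_pos":[2.0,2.55,0],"dr":[0,0,0],"jaw":0},{"delta_pos":[2.15,2.55,0],"dr":[0,0,0],"jaw":0},{"delta_pos":[2.3,2.55,0],"dr":[0,0,0],"jaw":0}]'
python3 - <<'E'
from h import *
st()
E
```

```text
time: 13.35
ee_pos: [0.5858, 0.0262, 0.4149]
eef_rot: [[0.987, -0.162, -0.003], [-0.162, -0.987, -0.001], [-0.003, 0.001, -1.0]]
force: [-3.9, -1.0, 2.4]
width: 0.0002
t 13.35 tcp drive mm [-21.4 -37.5 414.9] F drive [-3.68 -1.61  2.43] xaxis yaw vs drive -0.03 w 0.00017274425711613444
```

```bash
python3 -m crank '[{"delta_pos":[0.15,0,0],"dr":[0,0,0],"jaw":0},{"delta_pos":[0.3,0,0],"dr":[0,0,0],"jaw":0},{"delta_pos":[0.45,0,0],"dr":[0,0,0],"jaw":0},{"delta_pos":[0.6,0,0],"dr":[0,0,0],"jaw":0},{"delta_pos":[0.75,0,0],"dr":[0,0,0],"jaw":0},{"delta_pos":[0.9,0,0],"dr":[0,0,0],"jaw":0}]'
python3 - <<'E'
from h import *
st()
E
```

```text
time: 13.85
ee_pos: [0.6127, 0.0223, 0.4145]
eef_rot: [[0.987, -0.162, -0.002], [-0.162, -0.987, 0.0], [-0.002, 0.0, -1.0]]
force: [-3.5, -1.1, -2.6]
width: 0.0003
t 13.85 tcp drive mm [  5.8 -37.  414.5] F drive [-3.32 -1.64 -2.57] xaxis yaw vs drive -0.01 w 0.00028295286695873744
```

Steady at about 3.5 N. The stop should come near TCP x≈15–17, so I'll take small steps.

```bash
python3 -m crank '[{"delta_pos":[0.1,0,0],"dr":[0,0,0],"jaw":0},{"delta_pos":[0.2,0,0],"dr":[0,0,0],"jaw":0},{"delta_pos":[0.25,0,0],"dr":[0,0,0],"jaw":0},{"delta_pos":[0.25,0,0],"dr":[0,0,0],"jaw":0}]'
python3 -m crank '[{"delta_pos":[0.05,0,0],"dr":[0,0,0],"jaw":0},{"delta_pos":[0.05,0,0],"dr":[0,0,0],"jaw":0}]'
python3 -m crank '[{"delta_pos":[0.04,0,0],"dr":[0,0,0],"jaw":0},{"delta_pos":[0.04,0,0],"dr":[0,0,0],"jaw":0}]'
python3 - <<'E'
from h import *
st()
E
```

```text
time: 14.18
ee_pos: [0.6205, 0.0211, 0.415]
eef_rot: [[0.987, -0.162, 0.001], [-0.162, -0.987, 0.0], [0.001, -0.0, -1.0]]
force: [-2.0, -0.1, -1.8]
width: -0.0
time: 14.35
ee_pos: [0.6217, 0.0209, 0.4153]
eef_rot: [[0.987, -0.162, 0.001], [-0.162, -0.987, 0.0], [0.001, -0.0, -1.0]]
force: [-2.3, -0.1, -2.0]
width: -0.0001
time: 14.52
ee_pos: [0.6226, 0.0206, 0.4153]
eef_rot: [[0.987, -0.162, 0.0], [-0.162, -0.987, 0.0], [0.0, -0.0, -1.0]]
force: [-3.5, 1.0, -0.9]
width: 0.0002
t 14.52 tcp drive mm [ 15.8 -37.  415.3] F drive [-3.58  0.43 -0.92] xaxis yaw vs drive -0.02 w 0.0001897415426256213
```

```bash
for i in 1 ; do python3 -m crank '[{"delta_pos":[0.04,0,0],"dr":[0,0,0],"jaw":0},{"delta_pos":[0.04,0,0],"dr":[0,0,0],"jaw":0}]'; done
python3 -m crank '[{"delta_pos":[0.04,0,0],"dr":[0,0,0],"jaw":0},{"delta_pos":[0.04,0,0],"dr":[0,0,0],"jaw":0}]'
python3 - <<'E'
from h import *
st()
E
```

```text
time: 14.68
ee_pos: [0.6237, 0.0204, 0.4151]
eef_rot: [[0.987, -0.162, -0.001], [-0.162, -0.987, 0.0], [-0.001, -0.0, -1.0]]
force: [-4.6, 0.6, -1.0]
width: -0.0
time: 14.85
ee_pos: [0.6247, 0.0203, 0.4149]
eef_rot: [[0.987, -0.162, -0.002], [-0.162, -0.987, 0.0], [-0.002, 0.0, -1.0]]
force: [-5.4, 1.9, -1.5]
width: 0.0004
t 14.85 tcp drive mm [ 17.9 -37.  414.9] F drive [-5.67  0.97 -1.48] xaxis yaw vs drive -0.02 w 0.0003737950990236825
```

```bash
python3 -m crank '[{"delta_pos":[0.03,0,0],"dr":[0,0,0],"jaw":0},{"delta_pos":[0.03,0,0],"dr":[0,0,0],"jaw":0}]'|grep -E "ee_pos|force"
python3 - <<'E'
from h import *
st()
E
```

```text
ee_pos: [0.6254, 0.0202, 0.4148]
force: [-5.9, 2.4, -2.2]
t 15.02 tcp drive mm [ 18.6 -37.  414.8] F drive [-6.19  1.42 -2.15] xaxis yaw vs drive -0.02 w 3.835469741808235e-05
```

I'll back off and look.

```bash
python3 -m crank '[{"delta_pos":[-0.6,0,0],"dr":[0,0,0],"jaw":0},{"delta_pos":[-1.6,0,0],"dr":[0,0,0],"jaw":0},{"delta_pos":[-2.6,0,0],"dr":[0,0,0],"jaw":0},{"delta_pos":[-3,0,0],"dr":[0,0,0],"jaw":0},{"delta_pos":[-3,0,0],"dr":[0,0,0],"jaw":0}]'|grep ee
python3 - <<'E'
from h import *
st();lever((.27,.28));lever((.27,.28),('side',))
for c in('side','top'):
    s=ctrl.snapshot(c);cv2.imwrite(f'pics/{c}6.png',cv2.resize(s['pixels'][100:270,150:350,::-1],None,fx=3.5,fy=3.5))
E
```

```text
ee_pos: [0.5357, 0.0348, 0.4168]
eef_rot: [[0.987, -0.161, 0.004], [-0.161, -0.987, -0.0], [0.004, -0.0, -1.0]]
t 15.43 tcp drive mm [-72.3 -37.1 416.8] F drive [ 0.06  0.59 -0.06] xaxis yaw vs drive 0.01 w -0.00014175966233752647
side 162 s,f [0.276 0.292] res mm 1.53
both s,f [0.275 0.293] knob drive mm [ 41.9 -37.8 249.6]
side 158 s,f [0.276 0.295] res mm 1.57
both s,f [0.276 0.295] knob drive mm [ 42.2 -37.9 249.5]
```

View pics/top6.png

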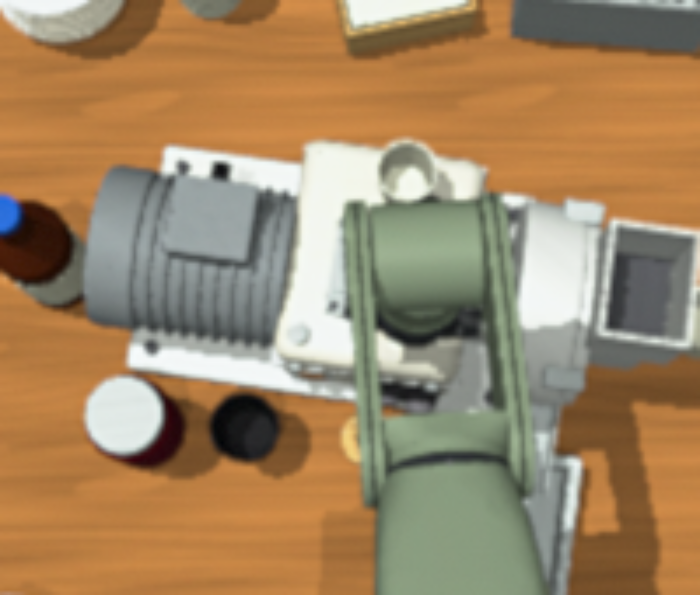

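View pics/side6.png

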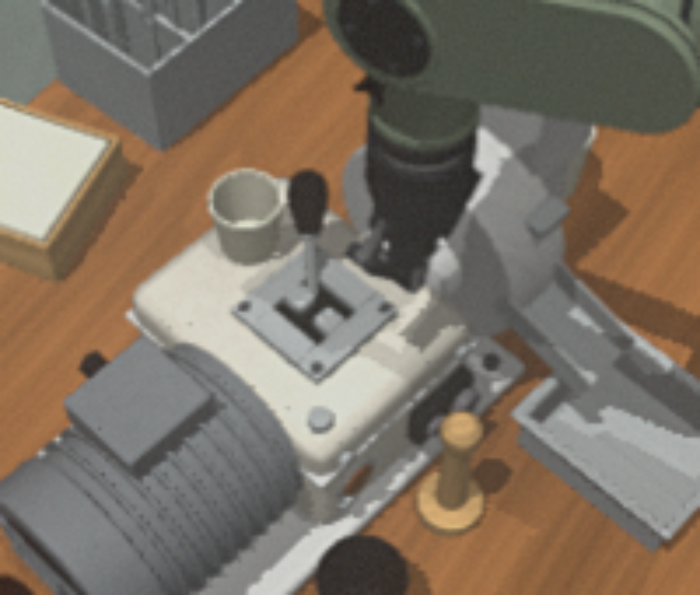

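The fit gives f≈0.293, nearly home. I'll press again until the force clearly ramps above friction, to confirm the hard stop.

```bash
python3 -m crank '[{"delta_pos":[1,0,0],"dr":[0,0,0],"jaw":0},{"delta_pos":[2,0,0],"dr":[0,0,0],"jaw":0},{"delta_pos":[2.7,0,0],"dr":[0,0,0],"jaw":0},{"delta_pos":[2.95,0,0],"dr":[0,0,0],"jaw":0},{"delta_pos":[3.0,0,0],"dr":[0,0,0],"jaw":0},{"delta_pos":[3.0,0,0],"dr":[0,0,0],"jaw":0}]'|grep -E "ee_pos|force"
python3 -m crank '[{"delta_pos":[0.03,0,0],"dr":[0,0,0],"jaw":0},{"delta_pos":[0.03,0,0],"dr":[0,0,0],"jaw":0}]'|grep -E "ee_pos|force"
python3 -m crank '[{"delta_pos":[0.03,0,0],"dr":[0,0,0],"jaw":0},{"delta_pos":[0.03,0,0],"dr":[0,0,0],"jaw":0}]'|grep -E "ee_pos|force"
python3 - <<'E'
from h import *
st()
E
```

```text
ee_pos: [0.6256, 0.02, 0.4144]
force: [-3.7, 1.2, 1.1]
ee_pos: [0.6259, 0.0201, 0.4144]
force: [-4.7, 1.6, -1.0]
ee_pos: [0.6265, 0.02, 0.4144]
force: [-5.8, 0.3, -0.5]
t 16.52 tcp drive mm [ 19.7 -37.  414.4] F drive [-5.79 -0.68 -0.52] xaxis yaw vs drive -0.01 w -0.0001804491989484659
```

```bash
python3 -m crank '[{"delta_pos":[0.05,0,0],"dr":[0,0,0],"jaw":0},{"delta_pos":[0.05,0,0],"dr":[0,0,0],"jaw":0},{"delta_pos":[0.05,0,0],"dr":[0,0,0],"jaw":0}]'|grep -E "ee_pos|force"
python3 -m crank '[{"delta_pos":[0.05,0,0],"dr":[0,0,0],"jaw":0},{"delta_pos":[0.05,0,0],"dr":[0,0,0],"jaw":0},{"delta_pos":[0.05,0,0],"dr":[0,0,0],"jaw":0}]'|grep -E "ee_pos|force"
```

```text
ee_pos: [0.6275, 0.0198, 0.4142]
force: [-7.7, 1.8, -1.1]
ee_pos: [0.6286, 0.0197, 0.414]
force: [-8.5, 2.4, -0.7]
```

The force ramps to 8.5 N, well above the 3–4 N friction, so the lever is on the stop. I'll back away to a clear pose and verify.

```bash
python3 -m crank '[{"delta_pos":[-0.8,0,0],"dr":[0,0,0],"jaw":0},{"delta_pos":[-2,0,0],"dr":[0,0,0],"jaw":0},{"delta_pos":[-3,0,0],"dr":[0,0,0],"jaw":0},{"delta_pos":[-3.4,0,-1],"dr":[0,0,0],"jaw":0},{"delta_pos":[-3.8,0,-2],"dr":[0,0,0],"jaw":0},{"delta_pos":[-4.5,0,-3],"dr":[0,0,0],"jaw":0},{"delta_pos":[-5.5,0,-3.5],"dr":[0,0,0],"jaw":0},{"delta_pos":[-5.5,0,-3.5],"dr":[0,0,0],"jaw":0}]'|grep -E "ee_pos|force"
python3 - <<'E'
from h import *
st();lever((.27,.29));lever((.27,.29));lever((.27,.29))
for c in('side','top'):
    s=ctrl.snapshot(c);cv2.imwrite(f'pics/{c}7.png',cv2.resize(s['pixels'][100:290,130:370,::-1],None,fx=3,fy=3))
    for q in('cup_on_gearbox','stomper','cup_front','jar','bottle','cup_right','knob'):
        r=ctrl.spot_point(c,q)[:1]
        print(q,[(np.round(d['position'],4).tolist(),round(d['p'],2)) for d in r])
E
```

```text
ee_pos: [0.4644, 0.0464, 0.5256]
force: [-0.0, 0.2, 0.2]
t 17.68 tcp drive mm [-144.5  -37.2  525.6] F drive [-0.04  0.18  0.23] xaxis yaw vs drive 0.03 w 0.0004348662060514992
side 156 s,f [0.275 0.295] res mm 1.47
top 89 s,f [0.276 0.286] res mm 1.28
both s,f [0.276 0.291] knob drive mm [ 41.6 -37.8 249.6]
side 157 s,f [0.273 0.296] res mm 1.39
top 89 s,f [0.279 0.289] res mm 1.27
both s,f [0.275 0.293] knob drive mm [ 41.9 -37.7 249.6]
side 158 s,f [0.275 0.294] res mm 1.53
top 89 s,f [0.275 0.288] res mm 1.37
both s,f [0.275 0.291] knob drive mm [ 41.6 -37.7 249.7]
cup_on_gearbox [([0.6978, 0.028, 0.1697], 0.8)]
stomper [([0.4648, 0.0772, 0.0013], 0.83)]
cup_front [([0.4662, 0.2022, 0.0014], 0.87)]
jar [([0.4787, 0.3219, -0.0019], 0.91)]
bottle [([0.6557, 0.4214, -0.0017], 0.57)]
cup_right [([0.5739, -0.3024, 0.0015], 0.46)]
knob [([0.6538, 0.0148, 0.2451], 0.81)]
cup_on_gearbox [([0.7013, 0.0309, 0.1692], 0.7)]
stomper [([0.4609, 0.0725, -0.0029], 0.58)]
cup_front [([0.4688, 0.2076, 0.0017], 0.82)]
jar [([0.4729, 0.323, -0.0005], 0.95)]
bottle [([0.6564, 0.4154, 0.0004], 0.57)]
cup_right [([0.5753, -0.3007, 0.0], 0.51)]
knob [([0.6564, 0.0211, 0.2441], 0.71)]
```

View pics/side7.png

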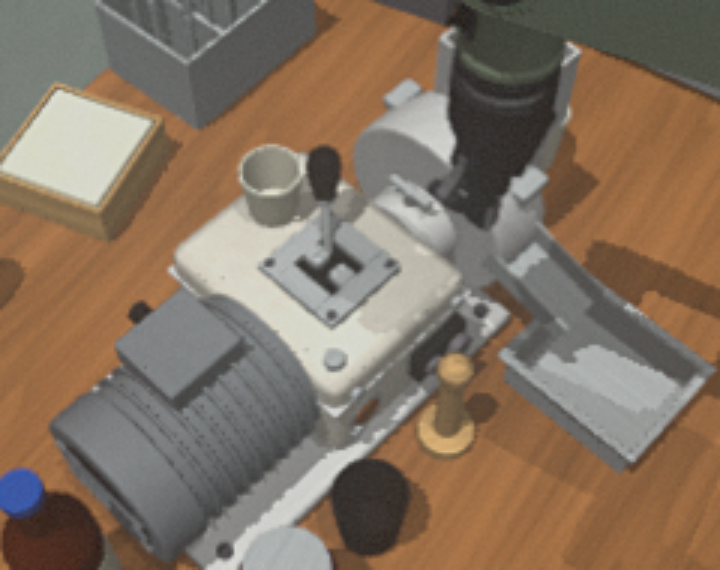

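View pics/top7.png

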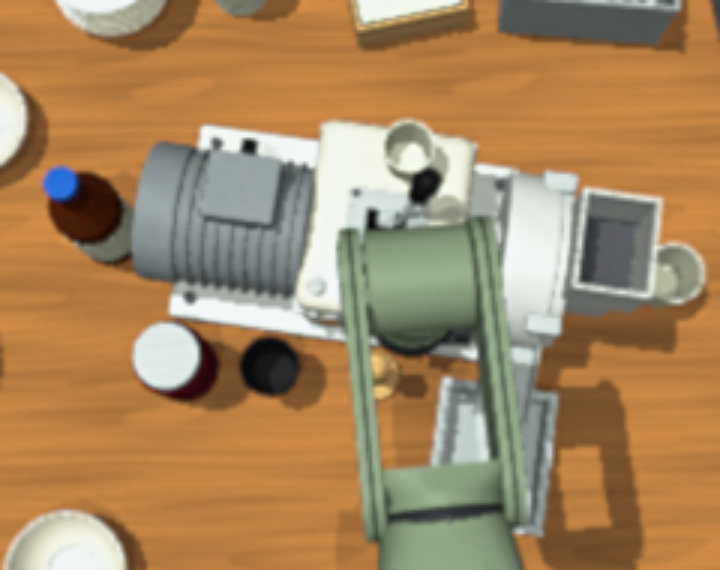

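The lever stayed at f≈0.29 after the second, harder push, so it is at the stop. The bystanders are unchanged and the hand is clear.

```bash
python3 -c "
from rig import ctrl
print(ctrl.finish_job(), ctrl.get_obs()['time'])"
```

```text
the job is handed in; nothing more can be done
the job is handed in; nothing more can be done
```

The gear lever is fully home in third, and I handed the job in at about 19 s of the 64 s allowed. I pushed with the closed fingers only: forward to neutral, right across the gate in two pushes, then forward into third. It never went into first or fourth.

- **Lever position:** the last camera fits give a sideways lean of 0.275 and a forward lean of 0.29–0.295, against a nominal 0.30. I take the small gap as measurement bias.
- **Hard stop:** I pushed again up to about 8.5 N, where 3 to 4 N moves the lever, and the measured lean did not change. The force rose gradually rather than sharply, because something in the contact gives a little.
- **First push across:** it stopped slightly short of the right slot (0.23–0.24), so I pushed a little more (to 0.27) before going forward.
- **Forces:** the highest reading after any push was about 8.5 N.
- **Bystanders:** the cups, jar, bottle and stomper show at their starting positions within a few mm, which is as close as the vision can tell.
- **Hand:** it ended about 19 cm behind the lever and raised, with no contact force on it.

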